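# Push the vial rack home into the loading corner

### The job

Push the vial rack along the bench, without lifting it, until it sits squarely home in the corner of the loading station: its long side flat against the long fence and its end flat against the short end stop. Then back away from it; leave the bottle, the jar and the grey tray where they stand.

Things in the scene. Friction and masses are not known exactly. Their poses are not given: they have to be found in the camera images.
- rack: loose white plastic vial rack, 92 (its x) x 130 (its y) x 40 mm tall, plain upright sides; 24 capped vials fixed in it, cap tops 49 mm high. 0.35 to 0.7 kg, slides under 2 to 9 N. Origin: centre of underside. Starts turned at most 0.4 rad from the station, on the open side of both fences. Home: its axes parallel to the station's, +x long side on the long fence, +y end on the end stop
- dock: loading station fixed to the bench. Origin: inside corner of its two aluminium fences (12 mm thick, 25 mm high), at bench level. Long fence: face at x = 0 looking to -x, from the corner 288 mm along -y. End stop: face at y = 0 looking to -y, from the corner 92 mm along -x. Behind the long fence (x 14 to 114 mm, same length) a white module 37 mm high. Bare bench inside the corner
- seat (a point): the point on the bench, in the corner of the loading station, where the rack's origin lies when it is fully home (46 mm to -x and 65 mm to -y from the corner, axes as the station)
- bottle: bystander: a standing amber reagent bottle with a blue cap, 62 mm across, 150 mm high; origin at the centre of its underside
- jar: bystander: a standing white jar, 60 mm across, 75 mm high; origin at the centre of its underside
- tray: bystander: an empty open grey tray, 70 mm (x) by 100 mm (y), 25 mm high; origin at the centre of its underside

How it is judged (in metres and radians):
At the end, for the whole second after the job is handed in: The rack stands flat on the bench at rest, its centre within 4 mm of the seat along both fences' directions and square to them within 0.035 rad (2 degrees); bottle, jar and tray within 20 mm of where they stood (x of rack in the frame of dock between -0.05 and -0.042 m and y of rack in the frame of dock between -0.069 and -0.061 m and angle between the x axis of rack and the x axis of dock, either way round below 0.035 rad and angle between rack's own z axis and vertical below 0.03 rad and height (world z) of rack below 0.004 m and linear speed of rack below 0.01 m/s and distance of each of bottle, jar, tray from where it was at the start of the episode below 0.02 m); the robot touches nothing.
It fails at once if the rack is lifted off the bench (any rise over 10 mm) (height (world z) of rack above 0.01 m).
It fails at once if the rack is tipped by more than 0.2 rad (angle between rack's own z axis and vertical above 0.2 rad).
It fails at once if the amber bottle is shifted by more than 20 mm or tipped (distance of bottle from where it was at the start of the episode above 0.02 m or angle between bottle's own z axis and vertical above 0.3 rad).
It fails at once if the white jar is shifted by more than 20 mm or tipped (distance of jar from where it was at the start of the episode above 0.02 m or angle between jar's own z axis and vertical above 0.3 rad).
It fails at once if the grey tray is shifted by more than 20 mm or tipped (distance of tray from where it was at the start of the episode above 0.02 m or angle between tray's own z axis and vertical above 0.3 rad).
It also fails if it takes over 45 s, if anything falls off the work surface, if the arm or the gripper's body presses on something with over 40 N, if the wrist force passes 120 N, or if a joint passes its speed limit or range.

### The arm

A 6-joint arm with a two-finger parallel gripper is mounted at the origin on the work surface. World frame = base frame: x ahead of the robot, y to its left, z up, the work surface at z = 0. Lengths are in mm, angles in rad, forces in N, time in s.
With the tool pointing down it reaches from about 350 to 775 mm from the base axis. Payload 7.3 kg.
Tool frame: the origin (TCP) lies on the front face of the gripper's body, between the roots of the fingers; the fingertips stand 66 mm ahead of it and the grasp point (between the pads) lies 47 mm ahead of it (bot.tip_extent is the distance from the TCP to the fingertips, in mm); z points along the fingers, y is the line along which they close (so a half turn about z gives the same grasp; the last joint's range is limited). The gripper opens to 92 mm and grips with 3 to 60 N. Pads are 19 mm wide; open, the fingers measure 130 mm over their backs; the gripper's body (75 mm by 190 mm) begins 47 mm behind the grasp point.
Start: joints at [-1.274, 0.342, 1.524, -0, 1.275, -0.146], TCP at [224.97, -474.37, 292.241] pointing down, gripper open.
Joint ranges: [-2.53, 2.53], [-0.77, 2.02], [0.04, 2.7], [-1, 4.14], [0.28, 2.66], [-3.11, 3.11]. Speed limits (rad/s): [2.57, 2.57, 3.14, 3.14, 3.14, 3.14].

### API

Orientations are given as [roll, pitch, yaw] about the fixed x, y, z axes, in that order (R = Rz(yaw) Ry(pitch) Rx(roll)).
In Python, from plant import readout, viewer, order, bot gives the robot as it stands.
- The arm moves only by the shell command python3 -m creep 'ROWS'. ROWS is text: rows parted by semicolons, each of 7 numbers parted by spaces: the shift along the world's x, y, z in m, then the turn, a rotation vector about the world's x, y, z in rad, then the opening in per cent of the stroke, from 0 (shut) to 100 (fully open). A call has 1 to 8 rows; each row shifts and turns the commanded pose from where the row before left it; what a row does not reach is not made up. A row lasts 1/12 s, in which the tool goes at most 41.7 mm and 7.16 degrees, less where a joint would pass 70% of its speed; a pose out of reach is approached as far as the arm can. A call is refused whole if a number of a shift passes 0.0417 or a number of a turn 0.125, either way. A call with a gripper value outside its range is refused whole. The fingers move at their own pace and stop on an object; the grip force is fixed at half the most. Time passes only in rows, so rows that do not move let the fingers close. It gives the time, the measured TCP pose, the force, the opening and the grip force at its end, in the units of the state.
- readout.get_obs(): the state, without advancing time (a new reading comes with each control period).
- viewer.capture(name): name is "scene" or "side" or "wrist"; returns the picture (400x640x3 uint8, red, green, blue); there is no depth.
- viewer.camera_info(name): a dict with "fx", "fy", "cx", "cy" (pixels), "origin" and "rotation" of the camera in the world. Camera axes: x right, y up, looking along -z (the intrinsics and any distortion apply to the point x, -y, -z); pixel columns grow to the right and rows downward; lengths in mm; the calibration is good to about 2 mm. A picture is of the moment at which its call begins: read the wrist's pose just before it. camera_info takes no time and is no camera call; for the wrist camera it gives the pose at the moment of the call.
- order.close_job(): hands the job in; it is judged then, once.
The state is a dict: "time": time; "joint_positions": joint angles; "dq": joint speeds; "tau": joint torques, N m; "tool_pos": TCP position; "tcp_rot": TCP orientation; "contact_force": force on the tool from outside, world axes, zero at the start; "moment": the same for the moment, N m; "grip_width": finger opening in mm; "finger_force": force on a finger pad.
Only numpy, scipy, OpenCV 4.12 (cv2) and the standard library are available. Lean on these libraries where they do the work, as an engineer would, in place of code of your own. Each camera call takes 0.05 s, during which the arm holds its last target. There are 200 camera calls.

## Working session

There is one attempt and no reset: what is moved stays moved. The work goes in short steps, Python scripts to look and compute and a shell command to move; the robot and the scene stay as the last step left them, time stands still between calls to the robot, and variables do not carry over. Pictures are saved under pics/ and viewed, at most 10 in all, crops included, and the job is handed in when it is done.

```bash
mkdir -p pics; ls; python3 - <<'E'
from plant import readout, viewer
import cv2
o=readout.get_obs();print(o)
for n in("scene","side"):
    cv2.imwrite(f"pics/{n}0.png",cv2.resize(viewer.capture(n)[:,:,::-1],(800,500),interpolation=cv2.INTER_CUBIC));print(viewer.camera_info(n))
E
```

```text
pics
{'time': 0.0, 'joint_positions': array([-1.27398814e+00,  3.42693244e-01,  1.52500379e+00,  1.80256211e-06,
        1.27538888e+00, -1.45988054e-01]), 'dq': array([ 0.00093542, -0.00069195, -0.00084159,  0.00128149,  0.0002694 ,
       -0.00085964]), 'tau': array([-4.21807817e-05, -4.31248999e+01, -2.44220692e+01,  7.18009262e-02,
        5.58930205e-02, -1.33178100e-04]), 'tool_pos': array([ 224.88257406, -474.06359351,  291.56480186]), 'tcp_rot': array([-3.14011553e+00, -2.18929688e-04,  4.42795552e-01]), 'contact_force': array([-0.10939447,  0.06172076, -0.16516575]), 'moment': array([ 0.01028206, -0.02701299, -0.00913388]), 'finger_force': 0.0, 'grip_width': 92.01779588491178}
{'fx': 434.5566358643676, 'fy': 434.5566358643676, 'cx': 316.1203916375096, 'cy': 200.75744848392426, 'origin': array([1058.97244236,  415.86572698, 1001.24086546]), 'rotation': array([0.61351152, 0.01078467, 2.30775423])}
{'fx': 372.53847896461474, 'fy': 372.53847896461474, 'cx': 318.90998172273845, 'cy': 200.78543386261418, 'origin': array([402.48553988, 685.63592214, 805.70394535]), 'rotation': array([ 0.79024146, -0.00871975, -2.87478062])}
```

View pics/scene0.png

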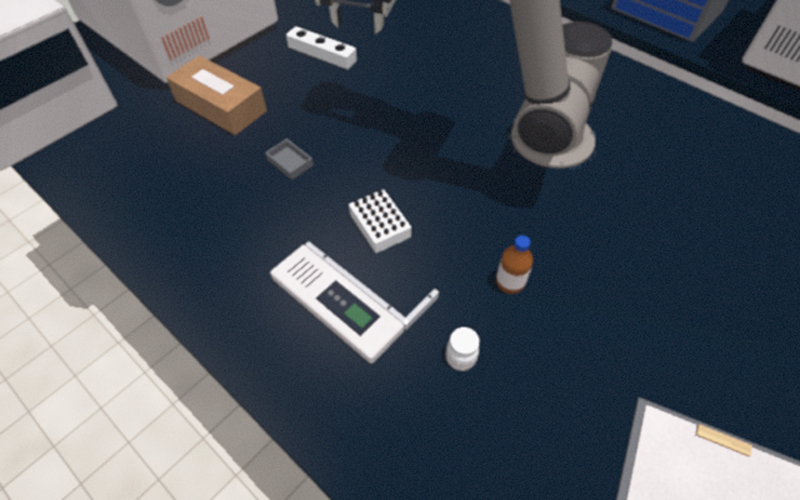

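View pics/side0.png

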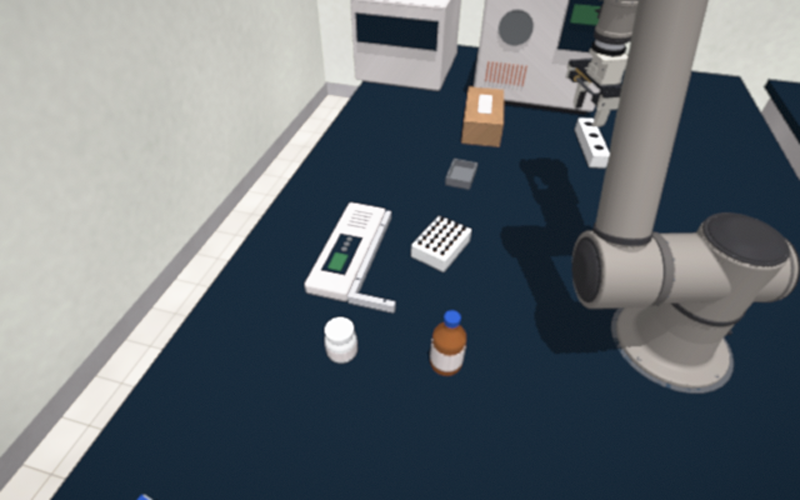

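The scene view shows the rack at about (380,220), the dock corner near (405,322), the tray at (289,158), the bottle at (515,270) and the jar at (463,348). I'll enlarge both views to read the corners.

```bash
python3 - <<'E'
from plant import viewer
import cv2,numpy as np
# scene crop cols 210..360? rows 140..300, x5
for n,(c0,r0,w,h) in {"scene":(210,145,160,120),"side":(240,150,160,120)}.items():
    im=np.mean([viewer.capture(n).astype(float) for _ in range(3)],0).astype(np.uint8)
    cv2.imwrite(f"pics/{n}1.png",cv2.resize(im[r0:r0+h,c0:c0+w,::-1],(w*5,h*5),interpolation=cv2.INTER_CUBIC))
E
```

```text
(no output)
```

View pics/scene1.png

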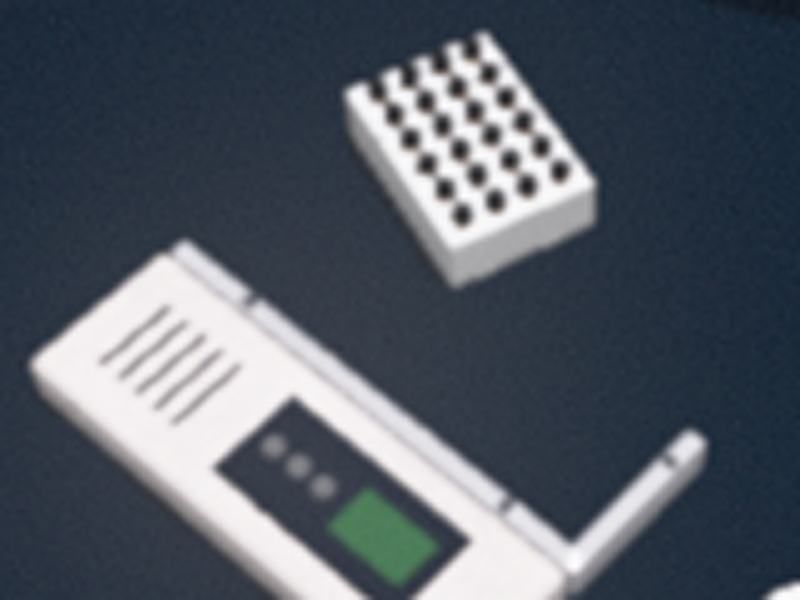

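View pics/side1.png

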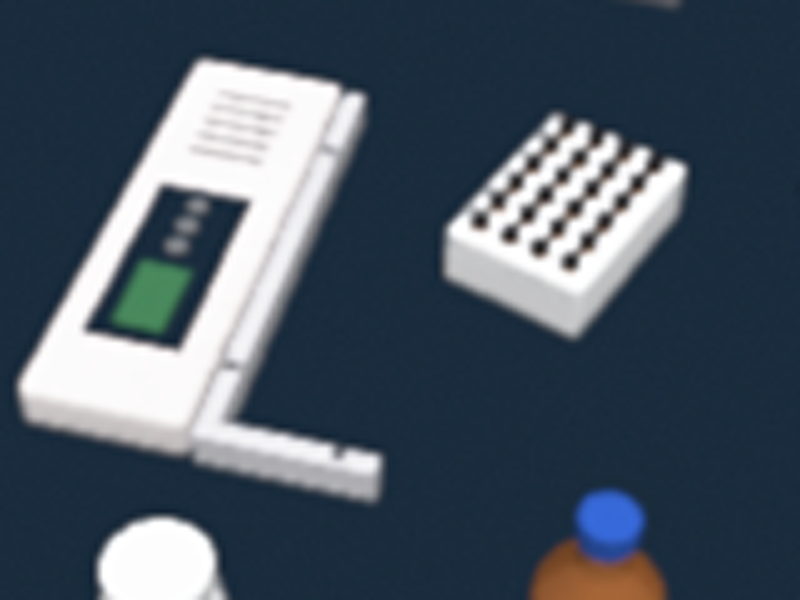

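The enlarged crops give clear corners. In the scene crop the rack's top corners are at (457,240), (347,93), (484,32) and (596,183), and the dock's inside corner is at (572,548). In the side crop the rack's top corners are at (447,230), (575,290), (687,165) and (557,113). Next I'll fit the poses.

```bash
cat > h.py <<'E'
import numpy as np
from scipy.optimize import least_squares
from scipy.spatial.transform import Rotation as R
from plant import viewer
CI={n:viewer.camera_info(n) for n in("scene","side")}
def proj(c,P):
    p=(np.atleast_2d(P)-c["origin"])@R.from_euler("xyz",c["rotation"]).as_matrix()
    return np.c_[c["fx"]*p[:,0]/-p[:,2]+c["cx"],c["fy"]*-p[:,1]/-p[:,2]+c["cy"]]
def back(c,uv,z):
    d=R.from_euler("xyz",c["rotation"]).as_matrix()@[(uv[0]-c["cx"])/c["fx"],-(uv[1]-c["cy"])/c["fy"],-1]
    return c["origin"]+d*(z-c["origin"][2])/d[2]
def pose(p,L):
    a=p[2];L=np.asarray(L,float)
    return np.c_[p[0]+np.cos(a)*L[:,0]-np.sin(a)*L[:,1],p[1]+np.sin(a)*L[:,0]+np.cos(a)*L[:,1],L[:,2]]
def fit(obs,g):
    # obs: list of (cam dict, local pts, full-image pixels)
    f=lambda p:np.concatenate([(proj(c,pose(p*[100,100,1],L))-U).ravel() for c,L,U in obs])
    s=least_squares(f,np.array(g)/[100,100,1],loss="soft_l1");return s.x*[100,100,1],f(s.x).reshape(-1,2)
def crop(uv,c0,r0,k=5): return (np.array(uv)+.5)/k-.5+[c0,r0]
E
python3 - <<'E'
from h import *
np.set_printoptions(precision=2,suppress=True)
S=lambda u:crop(u,210,145); D=lambda u:crop(u,240,150)
c1,c2=CI["scene"],CI["side"]
g0=back(c1,S([572,548]),25);print("corner",g0,back(c2,D([228,420]),25))
dock=[(c1,[[0,0,25],[0,-288,25],[-92,0,25],[14,-288,37],[114,-288,37]],S([[572,548],[185,240],[690,430],[165,252],[32,362]])),
(c2,[[0,0,25],[0,-288,25],[114,-288,37],[14,-288,37],[114,0,37]],D([[228,420],[365,97],[200,60],[342,87],[20,385]]))]
top=[[46,65,40],[46,-65,40],[-46,-65,40],[-46,65,40]]
rack=[(c1,top+[[46,65,0],[-46,65,0]],S([[457,240],[347,93],[484,32],[596,183],[457,288],[596,222]])),
(c2,top+[[46,65,0],[-46,65,0]],D([[447,230],[557,113],[687,165],[575,290],[447,272],[575,338]]))]
for nm,o in(("dock",dock),("rack",rack)):
    b=min((fit(o,[*back(c1,S([470,150]),20)[:2] if nm=="rack" else g0[:2],a]) for a in(-2,-1,0,1,2)),key=lambda t:abs(t[1]).sum())
    print(nm,b[0]);print(b[1].T)
    for c,n in((c1,"scene"),(c2,"side")):
        q,_=fit([x for x in o if x[0] is c],b[0]);print(n,q)
for n,u,z in(("tray",[289,150],25),("bottle cap",[522,241],150),("jar top",[463,337],75)):print(n,back(c1,crop(u,0,0,1.25),z))
for n,u,z in(("tray",[462,170],15),("bottle cap",[453,316],150),("jar top",[340,328],75)):print(n,back(c2,crop(u,0,0,1.25),z))
E
```

```text
File "<stdin>", line 12
    b=min((fit(o,[*back(c1,S([470,150]),20)[:2] if nm=="rack" else g0[:2],a]) for a in(-2,-1,0,1,2)),key=lambda t:abs(t[1]).sum())
                                                ^^
SyntaxError: invalid syntax
```

```bash
python3 - <<'E'
from h import *
np.set_printoptions(precision=2,suppress=True)
S=lambda u:crop(u,210,145); D=lambda u:crop(u,240,150)
c1,c2=CI["scene"],CI["side"]
g0=back(c1,S([572,548]),25);print("corner",g0,back(c2,D([228,420]),25))
dock=[(c1,[[0,0,25],[0,-288,25],[-92,0,25],[14,-288,37],[114,-288,37]],S([[572,548],[185,240],[690,430],[165,252],[32,362]])),
(c2,[[0,0,25],[0,-288,25],[114,-288,37],[14,-288,37],[114,0,37]],D([[228,420],[365,97],[200,60],[342,87],[20,385]]))]
top=[[46,65,40],[46,-65,40],[-46,-65,40],[-46,65,40]]
rack=[(c1,top+[[46,65,0],[-46,65,0]],S([[457,240],[347,93],[484,32],[596,183],[457,288],[596,222]])),
(c2,top+[[46,65,0],[-46,65,0]],D([[447,230],[557,113],[687,165],[575,290],[447,272],[575,338]]))]
gr=back(c1,S([470,150]),20)
for nm,o,g in(("dock",dock,g0),("rack",rack,gr)):
    b=min((fit(o,[g[0],g[1],a]) for a in(-2,-1,0,1,2)),key=lambda t:abs(t[1]).sum())
    print(nm,b[0]);print(b[1].T)
    for c,n in((c1,"scene"),(c2,"side")):
        q,_=fit([x for x in o if x[0] is c],b[0]);print(n,q)
for n,u,z in(("tray",[289,150],25),("bottle cap",[522,241],150),("jar top",[463,337],75)):print(n,back(c1,crop(u,0,0,1.25),z))
for n,u,z in(("tray",[462,170],15),("bottle cap",[453,316],150),("jar top",[340,328],75)):print(n,back(c2,crop(u,0,0,1.25),z))
E
```

```text
corner [666.06  71.97  25.  ] [658.81  71.37  25.  ]
dock [662.81  73.98  -6.27]
[[ 1.45  0.88  0.9   0.55 -0.61 -1.7  -0.79 -1.17 -0.36  0.4 ]
 [-0.38  0.57 -0.18 -1.32 -0.43  0.4  -0.36 -1.67 -1.94 -3.72]]
scene [664.97  73.16  -6.28]
side [657.21  79.85  -6.27]
rack [ 513.47 -140.81   -0.32]
[[-0.7  -0.05  0.47  0.49 -0.12  0.29 -0.02 -0.05 -0.17  1.41 -0.38  0.34]
 [ 1.7  -0.47 -0.26 -0.2   0.47  0.54 -0.57 -0.65 -0.19 -0.14  0.51 -0.27]]
scene [ 513.18 -141.59   -0.31]
side [ 513.48 -139.74   -0.33]
tray [ 504.42 -465.77   25.  ]
bottle cap [440.07 173.14 150.  ]
jar top [643.93 197.09  75.  ]
tray [ 516.96 -463.08   15.  ]
bottle cap [437.15 175.77 150.  ]
jar top [643.82 203.94  75.  ]
```

```bash
python3 -m creep '0.02 0.033 0 0 0 -0.095 100;0.02 0.033 0 0 0 -0.095 100;0.02 0.033 0 0 0 -0.095 100;0.02 0.033 0 0 0 -0.095 100;0.02 0.033 0 0 0 -0.095 100;0.02 0.033 0 0 0 -0.095 100;0.02 0.033 0 0 0 -0.095 100;0.02 0.033 0 0 0 -0.095 100'; python3 -m creep '0.01 0.025 0 0 0 0 100;0.01 0.025 0 0 0 0 100;0.01 0.025 -0.03 0 0 0 100;0.008 0.024 -0.03 0 0 0 100;0 0 -0.03 0 0 0 100;0 0 -0.03 0 0 0 100;0 0 -0.03 0 0 0 100;0 0 0 0 0 0 100'
```

```text
time: 1.07
tool_pos: [385.5, -208.7, 292.5]
tcp_rot: [3.141, -0.001, -0.322]
contact_force: [0.4, -0.5, -1.1]
grip_width: 91.9
finger_force: 0.0
time: 1.73
tool_pos: [420.5, -110.0, 138.1]
tcp_rot: [-3.141, 0.009, -0.317]
contact_force: [-1.9, 0.3, 0.4]
grip_width: 92.2
finger_force: 0.0
```

```bash
python3 -m creep '0 0 -0.02 0 0 0 100;0 0 -0.02 0 0 0 100;0 0 -0.018 0 0 0 100;0 0 0 0 0 0 100;0.009 -0.003 0 0 0 0 100;0.009 -0.003 0 0 0 0 100;0.009 -0.003 0 0 0 0 100;0 0 0 0 0 0 100'; python3 - <<'E'
from plant import viewer
import cv2
im=viewer.capture("side")[150:270,240:400,::-1]
cv2.imwrite("pics/a.png",cv2.resize(im,(800,600),interpolation=cv2.INTER_CUBIC))
E
```

```text
time: 2.4
tool_pos: [452.5, -121.6, 86.4]
tcp_rot: [3.141, -0.005, -0.317]
contact_force: [-0.1, -0.5, 0.4]
grip_width: 91.4
finger_force: 0.0
```

View pics/a.png

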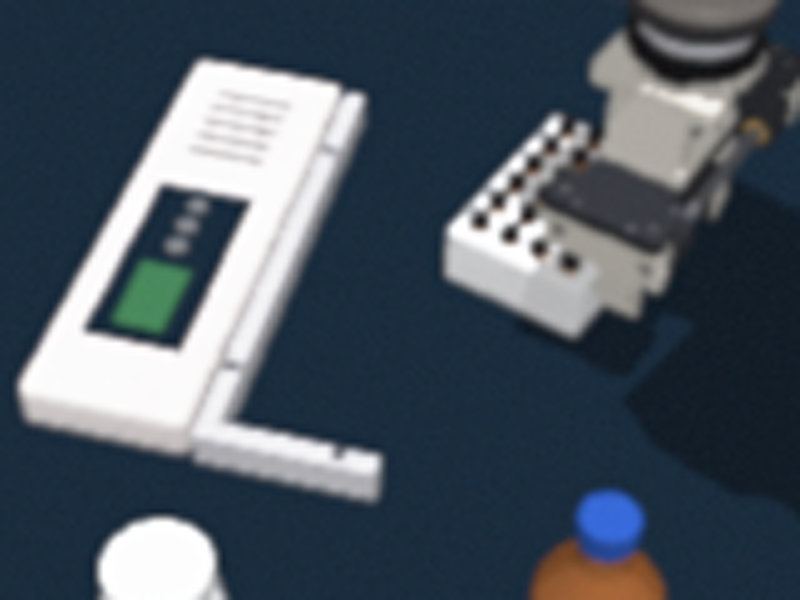

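The two-finger pusher is just short of the rack's near long side and lined up with it. I'll push and square the rack as it slides.

```bash
python3 -m creep '0.006 -0.002 -0.002 0 0 0 100;0.006 -0.002 -0.003 0 0 0 100;0.006 -0.001 0 0 0 0.02 100;0.006 -0.001 0 0 0 0.02 100;0.006 -0.001 0 0 0 0.02 100;0.006 -0.001 0 0 0 0.02 100;0.006 -0.001 0 0 0 0.02 100;0.006 -0.001 0 0 0 0.02 100';python3 -m creep '0.006 -0.001 0 0 0 0.025 100;0.006 0 0 0 0 0.025 100;0.006 0 0 0 0 0.025 100;0.006 0 0 0 0 0.025 100;0.006 0 0 0 0 0.025 100;0.006 0 0 0 0 0.025 100;0.006 0 0 0 0 0.025 100;0 0 0 0 0 0.025 100'; python3 - <<'E'
from plant import viewer
import cv2
im=viewer.capture("side")[150:270,240:400,::-1]
cv2.imwrite("pics/b.png",cv2.resize(im,(800,600),interpolation=cv2.INTER_CUBIC))
E
```

```text
time: 3.12
tool_pos: [497.1, -130.2, 79.0]
tcp_rot: [-3.141, 0.004, -0.196]
contact_force: [-5.5, 0.2, 3.2]
grip_width: 92.2
finger_force: 2.7
time: 3.78
tool_pos: [541.6, -131.5, 79.3]
tcp_rot: [3.141, -0.002, 0.005]
contact_force: [-1.9, -2.9, 0.4]
grip_width: 91.9
finger_force: 1.2
```

View pics/b.png

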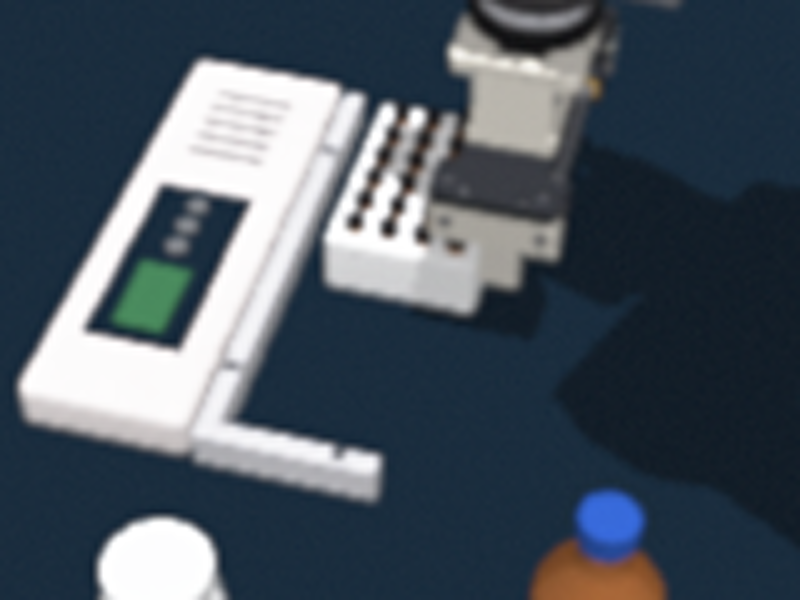

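The rack is now parallel to the long fence, with a gap of roughly 20 mm. I'll close it gently.

```bash
python3 -m creep '0.004 0 0 0 0 0 100;0.004 0 0 0 0 0 100;0.004 0 0 0 0 0 100;0.004 0 0 0 0 0 100;0 0 0 0 0 0 100'; python3 -m creep '0.002 0 0 0 0 0 100;0.002 0 0 0 0 0 100'; python3 -m creep '0.002 0 0 0 0 0 100;0.001 0 0 0 0 0 100'
```

```text
time: 4.25
tool_pos: [557.0, -131.3, 79.3]
tcp_rot: [3.141, -0.001, 0.003]
contact_force: [0.1, 1.1, 0.7]
grip_width: 91.6
finger_force: 0.0
time: 4.42
tool_pos: [559.6, -131.3, 79.3]
tcp_rot: [-3.141, 0.001, 0.003]
contact_force: [-4.8, -0.1, 2.2]
grip_width: 91.7
finger_force: 2.4
time: 4.58
tool_pos: [561.7, -131.3, 79.3]
tcp_rot: [-3.141, 0.004, 0.003]
contact_force: [-13.3, -1.5, 9.2]
grip_width: 92.0
finger_force: 6.5
```

```bash
python3 -m creep '0.002 0 0 0 0 0 100;0 0 0 0 0 0 100'; python3 - <<'E'
from h import *
import cv2
for n,(c0,r0) in {"scene":(210,145),"side":(240,150)}.items():
    im=viewer.capture(n)[r0:r0+120,c0:c0+160,::-1]
    cv2.imwrite(f"pics/c_{n}.png",cv2.resize(im,(800,600),interpolation=cv2.INTER_CUBIC))
E
```

```text
time: 4.75
tool_pos: [561.9, -131.3, 79.3]
tcp_rot: [-3.14, 0.008, 0.003]
contact_force: [-17.5, -1.4, 11.8]
grip_width: 91.7
finger_force: 8.7
```

View pics/c_side.png

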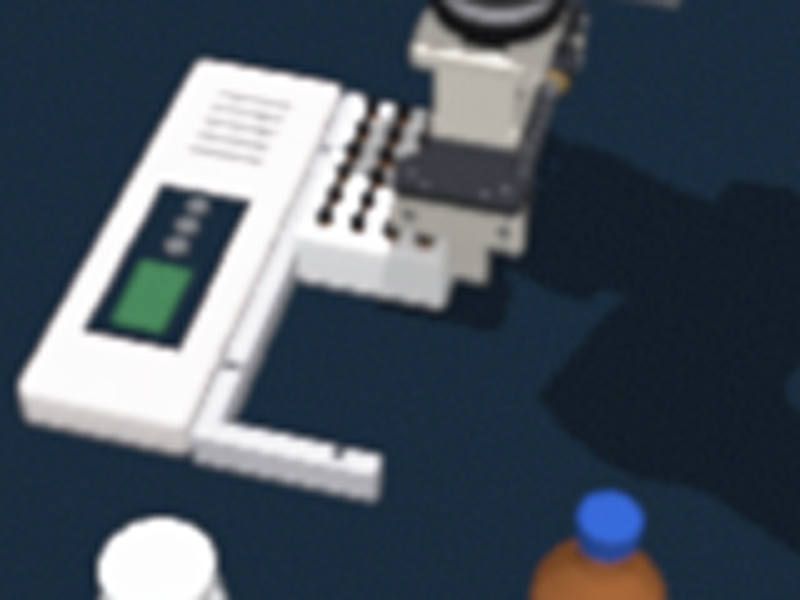

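The rack is flat on the long fence: x stalled at 561.9 under 17 N. Next I'll back off, go up, and come round to the rack's -y end with the fingers turned along x.

```bash
python3 -m creep '-0.01 0 0 0 0 0 100;-0.015 0 0 0 0 0 100;0 0 0.03 0 0 0 40;0 0 0.03 0 0 0 40;0 -0.01 0.03 0 0 0.12 40;0.005 -0.02 0 0 0 0.12 40;0.01 -0.02 0 0 0 0.12 40;0.01 -0.02 0 0 0 0.12 40';python3 -m creep '0.01 -0.02 0 0 0 0.12 40;0.01 -0.02 0 0 0 0.12 40;0.01 -0.02 0 0 0 0.12 40;0.01 -0.01 0 0 0 0.12 40;0.01 0 0 0 0 0.12 40;0 0 0 0 0 0.12 40;0 0 0 0 0 0.12 40;0 0 0 0 0 0.12 40'; python3 -m creep '0 0 0 0 0 0.12 40;0 0 0 0 0 0 40'
```

```text
time: 5.52
tool_pos: [566.3, -202.3, 170.8]
tcp_rot: [3.138, -0.003, 0.489]
contact_force: [0.3, 0.5, -0.3]
grip_width: 56.2
finger_force: 0.0
time: 6.18
tool_pos: [615.9, -271.7, 169.2]
tcp_rot: [3.139, 0.0, 1.449]
contact_force: [-0.8, 1.1, 0.3]
grip_width: 36.7
finger_force: 0.0
time: 6.35
tool_pos: [615.7, -271.6, 169.4]
tcp_rot: [3.14, 0.001, 1.567]
contact_force: [1.0, 0.9, -0.9]
grip_width: 36.8
finger_force: 0.0
```

```bash
python3 -m creep '-0.001 0 -0.03 0 0 0 40;0 0 -0.03 0 0 0 40;0 0 -0.02 0 0 0.005 40;0 0 -0.01 0 0 0 40;0 0.01 0 0 0 0 40;0 0.015 0 0 0 0 40;0 0.015 0 0 0 0 40;0 0.01 0 0 0 0 40'; python3 -m creep '0 0.006 0 0 0 0 40;0 0.006 0 0 0 0 40;0 0.006 0 0 0 0 40;0 0.006 0 0 0 0 40'
```

```text
time: 7.02
tool_pos: [614.8, -219.0, 81.0]
tcp_rot: [3.139, 0.001, 1.568]
contact_force: [-0.0, 0.1, 0.6]
grip_width: 37.0
finger_force: 0.0
time: 7.35
tool_pos: [614.2, -198.4, 80.4]
tcp_rot: [3.14, 0.003, 1.568]
contact_force: [-2.5, -6.8, 3.8]
grip_width: 36.7
finger_force: 3.3
```

```bash
python3 -m creep '0 0.007 0 0 0 0 40;0 0.007 0 0 0 0 40;0 0.007 0 0 0 0 40;0 0.007 0 0 0 0 40;0 0.007 0 0 0 0 40;0 0.007 0 0 0 0 40;0 0.007 0 0 0 0 40;0 0.007 0 0 0 0 40'; python3 -m creep '0 0.007 0 0 0 0 40;0 0.007 0 0 0 0 40;0 0.007 0 0 0 0 40;0 0.007 0 0 0 0 40;0 0.007 0 0 0 0 40;0 0.007 0 0 0 0 40;0 0.006 0 0 0 0 40;0 0.004 0 0 0 0 40';python3 -m creep '0 0.003 0 0 0 0 40;0 0.003 0 0 0 0 40;0 0.003 0 0 0 0 40;0 0 0 0 0 0 40'
```

```text
time: 8.02
tool_pos: [614.2, -142.9, 80.4]
tcp_rot: [3.14, 0.003, 1.568]
contact_force: [-2.0, -7.2, 4.1]
grip_width: 36.8
finger_force: 3.5
time: 8.68
tool_pos: [614.1, -90.6, 80.3]
tcp_rot: [3.14, 0.003, 1.568]
contact_force: [-2.2, -7.7, 4.8]
grip_width: 36.7
finger_force: 3.7
time: 9.02
tool_pos: [614.2, -81.5, 80.3]
tcp_rot: [3.14, 0.002, 1.568]
contact_force: [-1.6, -4.4, 2.9]
grip_width: 36.7
finger_force: 2.4
```

```bash
python3 -m creep '0 0.004 0 0 0 0 40;0 0.003 0 0 0 0 40;0 0.003 0 0 0 0 40;0 0 0 0 0 0 40';  python3 -m creep '0 0.002 0 0 0 0 40;0 0.002 0 0 0 0 40;0 0 0 0 0 0 40'; python3 -m creep '0 0.002 0 0 0 0 40;0 0 0 0 0 0 40'
```

```text
time: 9.35
tool_pos: [614.1, -71.5, 80.2]
tcp_rot: [3.14, 0.002, 1.568]
contact_force: [-1.4, -4.6, 3.4]
grip_width: 36.9
finger_force: 2.4
time: 9.6
tool_pos: [614.3, -68.5, 80.3]
tcp_rot: [3.14, 0.004, 1.568]
contact_force: [-1.8, -9.3, 3.3]
grip_width: 36.7
finger_force: 4.6
time: 9.77
tool_pos: [614.4, -68.3, 80.3]
tcp_rot: [3.14, 0.007, 1.569]
contact_force: [-2.5, -16.6, 3.0]
grip_width: 36.6
finger_force: 8.4
```

It has stalled on the end stop under 16.6 N, 2 mm from the estimate. I'll back off and repeat the +x push to settle it on the long fence before checking with a picture.

```bash
python3 -m creep '0 -0.01 0 0 0 0 40;0 -0.02 0 0 0 0 40;0 -0.02 0 0 0 0 40;0 0 0.03 0 0 0 40;0 0 0.03 0 0 0 40;0 0 0.03 0 0 0 40;-0.02 0 0 0 0 -0.12 100;-0.02 0 0 0 0 -0.12 100'; python3 -m creep '-0.02 0.01 0 0 0 -0.12 100;-0.02 0.01 0 0 0 -0.12 100;-0.01 0.02 0 0 0 -0.12 100;0 0.02 0 0 0 -0.12 100;0 0.02 0 0 0 -0.12 100;0 0.02 0 0 0 -0.12 100;0 0.01 0 0 0 -0.12 100;0 0.005 0 0 0 -0.12 100';python3 -m creep '0 0 0 0 0 -0.12 100;0 0 0 0 0 -0.12 100;0 0 0 0 0 -0.12 100;0 0 0 0 0 -0.005 100;0 0 0 0 0 0 100'
python3 - <<'E'
from plant import viewer
import cv2,numpy as np
a=[cv2.resize(viewer.capture(n)[r:r+80,c:c+105,::-1],(790,600),interpolation=cv2.INTER_CUBIC)[::1] for n,c,r in(("scene",265,190),("side",265,175))]
cv2.imwrite("pics/d.png",cv2.resize(np.hstack(a),(800,304),interpolation=cv2.INTER_AREA)); cv2.imwrite("pics/d1.png",a[0])
E
```

```text
time: 10.43
tool_pos: [575.0, -114.8, 171.6]
tcp_rot: [3.136, 0.0, 1.322]
contact_force: [-0.6, 0.1, 0.0]
grip_width: 45.5
finger_force: 0.0
time: 11.1
tool_pos: [523.9, 2.2, 169.5]
tcp_rot: [-3.141, -0.001, 0.363]
contact_force: [-0.1, -0.3, -0.8]
grip_width: 91.0
finger_force: 0.0
time: 11.52
tool_pos: [524.0, 0.6, 169.4]
tcp_rot: [-3.142, -0.0, 0.006]
contact_force: [0.7, 0.1, -0.5]
grip_width: 91.9
finger_force: 0.0
```

View pics/d.png

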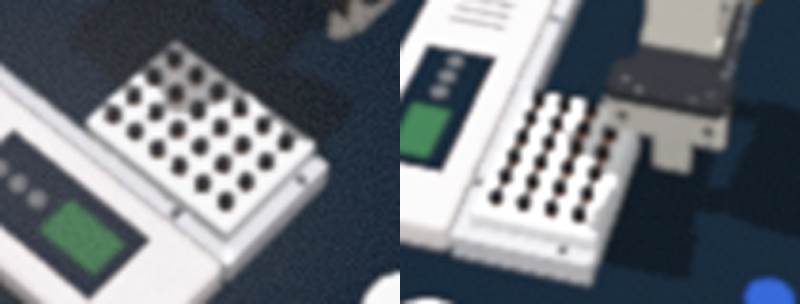

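The rack sits in the corner in both views, with its end on the stop and its side along the fence. A last gentle +x press will confirm it.

```bash
python3 -m creep '0 -0.005 -0.03 0 0 0 100;0 0 -0.03 0 0 0 100;0 0 -0.02 0 0 0 100;0 0 -0.01 0 0 0 100;0.01 0 0 0 0 0 100;0.01 0 0 0 0 0 100;0.01 0 0 0 0 0 100;0 0 0 0 0 0 100'; python3 -m creep '0.003 0 0 0 0 0 100;0.003 0 0 0 0 0 100;0.002 0 0 0 0 0 100;0 0 0 0 0 0 100'; python3 -m creep '0.002 0 0 0 0 0 100;0 0 0 0 0 0 100'
```

```text
time: 12.28
tool_pos: [556.1, -4.6, 80.0]
tcp_rot: [3.141, -0.003, 0.004]
contact_force: [-0.6, -0.1, 0.4]
grip_width: 91.7
finger_force: 0.0
time: 12.62
tool_pos: [561.4, -4.3, 79.3]
tcp_rot: [-3.142, 0.002, 0.003]
contact_force: [-2.6, -0.2, 2.3]
grip_width: 91.6
finger_force: 1.3
time: 12.78
tool_pos: [561.6, -4.3, 79.1]
tcp_rot: [-3.141, 0.006, 0.003]
contact_force: [-9.4, -1.7, 6.4]
grip_width: 92.0
finger_force: 4.7
```

```bash
python3 -m creep '-0.01 0 0 0 0 0 100;-0.02 0 0 0 0 0 100;-0.02 0 0 0 0 0 100;-0.02 -0.02 0.03 0 0 0 100;-0.02 -0.03 0.03 0 0 0 100;-0.02 -0.03 0.03 0 0 0 100;0 -0.03 0.02 0 0 0 100;0 0 0 0 0 0 100'
python3 - <<'E'
from plant import viewer
import cv2,numpy as np
a=[cv2.resize(viewer.capture(n)[r:r+80,c:c+80,::-1],(400,400),interpolation=cv2.INTER_CUBIC) for n,c,r in(("scene",275,190),("side",265,175))]
cv2.imwrite("pics/e.png",np.hstack(a))
E
```

```text
time: 13.45
tool_pos: [460.1, -112.2, 186.9]
tcp_rot: [3.136, -0.009, -0.0]
contact_force: [1.2, -0.3, 1.1]
grip_width: 91.7
finger_force: 0.0
```

View pics/e.png

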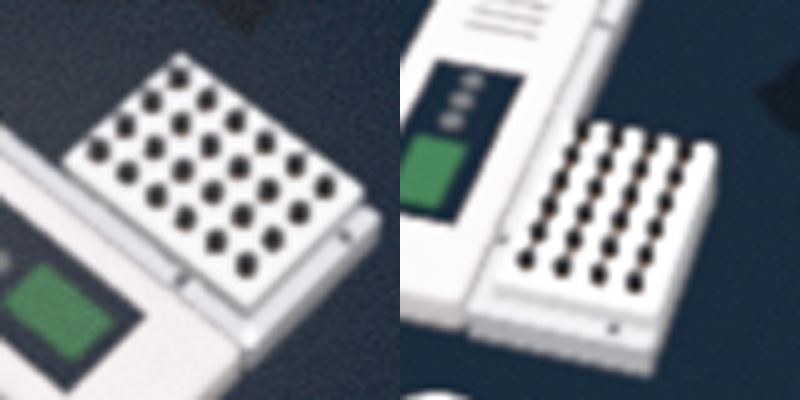

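Both views show the rack parallel to the fences. Its end edge runs along the stop, from (255,305) to (365,195) in the left half, and its outer side is level with the tip of the stop. I'm handing the job in.

```bash
python3 -c "
from plant import order
print(order.close_job())"
```

```text
the job is handed in; nothing more can be done
None
```

I pushed the rack home against the long fence and the end stop, backed the arm away and handed the job in at about 13.5 s. The final pictures show the rack square in the corner; the judge's result was not shown.

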